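Fit the conveyor rollers the right way round and check their end float

TASK

Pull the red lever fully over towards you to switch the bed off, then fit every roller from the blue rack into a lane of the can-line roller bed, its yellow drive wheel at the bed's green drive side; turn those that lie the other way end for end, and do not strike the white guide rails or the sensor post. Once all are in, check the end float: slide every roller along its axis fully against the side plate away from the drive, and when all of them stand there, slide every one fully home against the drive-side plate. Last, push the red lever fully over again to switch the bed back on; leave the other things on the bench alone.

Things in the scene. Friction and masses are not known exactly. Their poses are not given: they have to be found in the camera images.
- frame: Roller bed fixed to the bench: board 290 x 260 x 10 mm, origin at the centre of its underside, z up. Lanes run along its x. +x is the drive side, away from the robot within 10 degrees (green cover with yellow top, 85 mm high, at x 145 to 200 mm). Two aluminium side plates, 10 mm thick, inner faces at x = -83 and +83 mm: the stops for the roller tubes, so a seated roller slides 8 mm either way.
- guide_rails: Fixed on the bed, with the frame's origin and axes: two white rails, 12 mm thick, parallel to y at x = -128 and +128 mm, tops 126 mm above the bench, on steel posts at y = -120 and +120 mm; and a sensor post with an orange head (22 x 30 mm), 232 mm high, at x = 128, y = 40 mm.
- slot1 (a point): Middle of the lane at y = -80 mm of the bed: where the centre of a roller lies when seated midway between its stops, 70 mm above the bench. The stub axles rest in V notches of the side plates: flanks slope 30 degrees, lowest at 64 mm, ridges 87 mm high halfway between lanes. Between the plates a lane is open down to the board.
- slot2 (a point): The same for the middle lane (y = 0).
- slot3 (a point): The same for the lane at y = +80 mm.
- rack: Blue supply rack, fixed, 240 x 330 mm, four V-notched lanes along its x, 76 mm apart along y; rollers lie in it with axes 60 mm above the bench. Origin: centre of its underside. Base board 10 mm thick; uprights 100 mm high stand at its four corners (x = +-90, y = +-158 mm). Rack and bed may be either way about, left and right.
- run_lever (a joint): Switch lever between rack and bed on a yellow block (70 x 50 x 25 mm): 0 rad leaning towards the robot (off), 1.0 rad leaning away from it (on). It swings about a level axis 22 mm above the bench, needs about 1 N at the knob and stays where it is left. It starts on.
- run_lever_tip (a point): Centre of the lever's red ball knob, 26 mm across, 80 mm from the lever's axis: 92 mm above the bench at either end of the swing. It moves about 77 mm along +x (world) from off to on.
- roller1: Conveyor roller (two or three of the four are there): grey tube, 30 mm across, 150 mm long, steel stub axles 10 mm across standing out 20 mm at each end (190 mm overall), a yellow drive wheel, 38 mm across and 22 mm wide, at one end of the tube, a black band at the other. About 0.3 kg. Origin: middle of its axis; x runs along it to the yellow end; it may be rolled to any angle about x.
- roller1_drive (a point): Middle of the yellow wheel of roller1, on the axis, 64 mm from the roller's middle.
- roller2: Conveyor roller (two or three of the four are there): grey tube, 30 mm across, 150 mm long, steel stub axles 10 mm across standing out 20 mm at each end (190 mm overall), a yellow drive wheel, 38 mm across and 22 mm wide, at one end of the tube, a black band at the other. About 0.3 kg. Origin: middle of its axis; x runs along it to the yellow end; it may be rolled to any angle about x.
- roller2_drive (a point): Middle of the yellow wheel of roller2, on the axis, 64 mm from the roller's middle.
- roller3: Conveyor roller (two or three of the four are there): grey tube, 30 mm across, 150 mm long, steel stub axles 10 mm across standing out 20 mm at each end (190 mm overall), a yellow drive wheel, 38 mm across and 22 mm wide, at one end of the tube, a black band at the other. About 0.3 kg. Origin: middle of its axis; x runs along it to the yellow end; it may be rolled to any angle about x.
- roller3_drive (a point): Middle of the yellow wheel of roller3, on the axis, 64 mm from the roller's middle.
- roller4: Conveyor roller (two or three of the four are there): grey tube, 30 mm across, 150 mm long, steel stub axles 10 mm across standing out 20 mm at each end (190 mm overall), a yellow drive wheel, 38 mm across and 22 mm wide, at one end of the tube, a black band at the other. About 0.3 kg. Origin: middle of its axis; x runs along it to the yellow end; it may be rolled to any angle about x.
- roller4_drive (a point): Middle of the yellow wheel of roller4, on the axis, 64 mm from the roller's middle.
- wrench: Bystander, leave alone: steel wrench lying on the bench near the robot; origin at its underside.
- tankard: Bystander, leave alone: terracotta mug; origin at its underside.
- pint_glass: Bystander, leave alone: straight glass; origin at its underside.
- cleaner: Bystander, leave alone: white spray-cleaner bottle; origin at its underside.
- coupling: Bystander, leave alone: brass ring, 60 mm across, 22 mm high, beyond the lever; origin at its underside.
- grease_jar: Bystander, leave alone: amber jar with a steel lid; origin at its underside.
There are look-alikes about, which are no part of the job. Leave any purple look-alike of the roller3 alone.

How it is judged:
By the outcome, as a careful person would: the job done as asked, in the order asked, and still so for the second after the job is handed in, with the robot touching nothing.
Of roller1, roller2, roller3, roller4 only 2 to 3 are there at a start; the rules pass over those that are not, and their reading is None.
At some moment in a run one of roller1, roller2, roller3, roller4 may be knocked a few centimetres aside while the robot is not near it.
It also fails if it takes over 210 s, if anything falls off the work surface, if the arm or the gripper's body presses on something with over 40 N, if the wrist force passes 120 N, or if a joint passes its speed limit or range.

ROBOT

A 7-joint arm with a two-finger parallel gripper is mounted at the origin on the work surface. World frame = base frame: x ahead of the robot, y to its left, z up, the work surface at z = 0. Lengths are in m, angles in rad, forces in N, time in s.
With the tool pointing down it reaches from about 0.4 to 0.85 m from the base axis. Payload 6.9 kg.
Tool frame: the origin (TCP) lies midway between the tips of the shut fingers; the grasp point (between the pads) lies behind it (ctrl.pinch_z is the z of the grasp point in the tool frame, in m); z points along the fingers, y is the direction in which the jaws open and shut (so a half turn about z gives the same grasp; the last joint's range is limited). The gripper opens to 85 mm and grips with 20 to 120 N. Pads are 22 mm wide; open, the fingers measure 114 mm over their backs; the gripper's body (76 mm by 85 mm) begins 54 mm behind the grasp point. The pads swing forward as they close: fully open they stand 13 mm farther back than shut.
Start: joints at [-1.137, 0.507, -0.238, 1.5, 0.126, 1.149, -0.155], TCP at [0.201, 0.592, 0.231] pointing down, gripper open.
Joint ranges: [-3.08, 3.08], [-0.24, 2.05], [-1.43, 1.35], [0, 2.5], [-1.52, 4.66], [0.17, 1.96], [-2.89, 2.89]. Speed limits (rad/s): [2.39, 2.39, 3.14, 3.14, 3.14, 3.14, 3.14].

INTERFACE

Orientations are given as a unit quaternion [w, x, y, z].
In Python, from station import ctrl, get_state, vision, ticket, models gives the robot as it stands. Calls block until the motion is done:
- ctrl.movep(position, orientation): joint-space move of the TCP to a pose.
- ctrl.movel(position, frame=None, max_speed=0.15): straight line of the TCP; frame=None keeps the orientation; max_speed is the mean speed in m/s.
- ctrl.set_joints(angles): joint-space move.
- ctrl.ungrasp() and ctrl.close_gripper(force=None): open the fingers fully, or close them until they stop; force is the grip in N (None keeps the last).
- ctrl.pause(seconds).
- ctrl.ik(position, orientation): joint angles nearest the present ones, or None.
- get_state(): the state.
- vision.grab_frame(name): name is "scene" or "top" or "wrist"; returns (picture, depth): 480x640x3 uint8, blue, green, red; 480x640 float32, m along the optical axis (not along the pixel's ray), 0 where there is no reading.
- vision.camera_info(name): a dict with "mtx" (3x3 intrinsics, pixels), "R" (3x3) and "t" (3): a world point X has camera coordinates R X + t; the wrist camera has in their place "hand_eye" (4x4, takes a point from camera to tool coordinates, whose origin is the TCP and whose axes are the flange's). Camera axes: x right, y down, z forward; pixel columns grow to the right and rows downward; lengths in m; the calibration is good to about 2 mm. A picture is of the moment at which its call begins: read the wrist's pose just before it. camera_info takes no time and is no camera call.
A pose or a line that the arm cannot do raises ctrl.Unreachable and nothing moves.
- ticket.close_job(): hands the job in, once; it reports no verdict.
Trained networks look in the newest picture that a camera, given by its name, has taken for a name from the list of things; names that differ only in an ending like _2 or _b are one class to them, and where a whole thing is asked for, a point or a joint stands for the part that bears it (a point fixed in the world has none). Each returns a list of dicts, best first, with "p" (0 to 1); they miss things now and then, are a little off and sometimes report something else, mostly with a low value. They report only what shows in the picture. A call takes as long as a camera call. They do not tell look-alikes from the thing itself.
- models.recognise(camera, target): "point" ([column, row] in pixels, amid what is visible of it).
- models.masks_of(camera, target): "mask" (480x640 bool, what is visible of it) and "point" ([column, row] in pixels, amid what is visible of it).
The state is a dict: "time": time; "qpos": joint angles; "qd": joint speeds; "tau": joint torques, N m; "tcp_pos": TCP position; "eef_rot": TCP orientation; "contact_force": force on the tool from outside, world axes, zero at the start; "wrist_torque": the same for the moment, N m; "width": finger opening in m.
Only numpy, scipy, OpenCV 4.12 (cv2) and the standard library are available. Lean on these libraries where they do the work, as an engineer would, in place of code of your own. Each camera call takes 0.05 s, during which the arm holds its last target.

## Working session

There is one attempt and no reset: what is moved stays moved. The work goes in short steps, each a Python script; the robot and the scene stay as the last script left them, time stands still between calls to the robot, and variables do not carry over. Pictures are saved under pics/ and viewed, and the job is handed in when it is done.

```bash
ls; mkdir -p pics; python3 - <<'E'
from station import ctrl, get_state, vision
import cv2
for n in ("scene","top"):
    p,d=vision.grab_frame(n); cv2.imwrite(f"pics/{n}0.png",p)
    i=vision.camera_info(n); print(n,i)
print(vision.camera_info("wrist"), ctrl.pinch_z, get_state())
E
```

```text
pics
scene {'mtx': array([[496.85107174,   0.        , 317.96064015],
       [  0.        , 496.85107174, 235.35629395],
       [  0.        ,   0.        ,   1.        ]]), 'R': array([[-0.4300515 ,  0.90270897,  0.01312337],
       [ 0.48970692,  0.2454595 , -0.83662224],
       [-0.75844765, -0.35336404, -0.54762305]]), 't': array([ 0.2251754 , -0.16622617,  1.58045803])}
top {'mtx': array([[536.61399487,   0.        , 313.18919474],
       [  0.        , 536.61399487, 237.30613453],
       [  0.        ,   0.        ,   1.        ]]), 'R': array([[ 0.04390736, -0.99903324,  0.00217476],
       [-0.97682066, -0.04338743, -0.20961614],
       [ 0.20950785,  0.00707934, -0.97778134]]), 't': array([-0.03971515,  0.5342465 ,  1.46330332])}
{'mtx': array([[365.89641194,   0.        , 311.4727905 ],
       [  0.        , 365.89641194, 239.25125912],
       [  0.        ,   0.        ,   1.        ]]), 'hand_eye': array([[-9.23260411e-04, -9.48145467e-01, -3.17835367e-01,
         8.11584386e-02],
       [ 9.99999340e-01, -6.58199360e-04, -9.41339742e-04,
         5.50551598e-04],
      
[... 156 characters left out ...]
0e+00]])} -0.0187 {'time': 0.1, 'qpos': array([-1.13750389,  0.50823403, -0.23754237,  1.50103439,  0.12567839,
        1.14890817, -0.15481886]), 'qd': array([ 0.000386  , -0.00271999, -0.0020986 , -0.00105716,  0.00015615,
       -0.00051233,  0.00068181]), 'tau': array([-4.35864684e-03, -6.21826315e+01, -2.19413638e+00, -2.50198925e+01,
        1.26736349e-02,  7.91437458e-03, -3.56533303e-05]), 'tcp_pos': array([0.20113211, 0.59127172, 0.23052871]), 'eef_rot': array([-1.26461318e-04,  1.63166507e-01,  9.86598223e-01, -7.88893893e-04]), 'contact_force': array([ 0.5761538 ,  0.07457949, -0.12595468]), 'wrist_torque': array([0.02154859, 0.04480682, 0.02160641]), 'width': 0.0853814056240174}
```

View pics/top0.png

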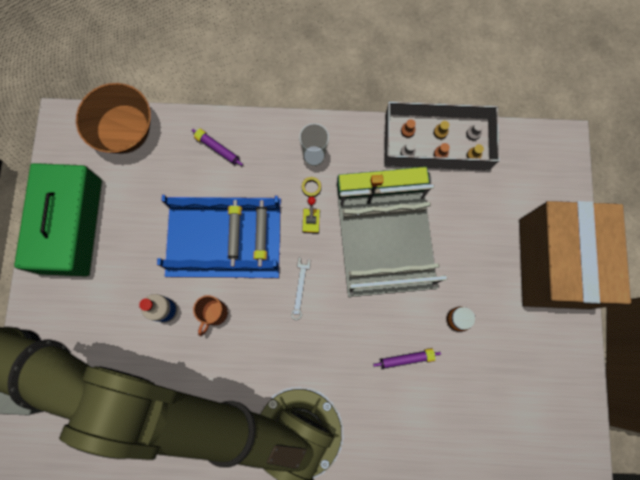

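View pics/scene0.png

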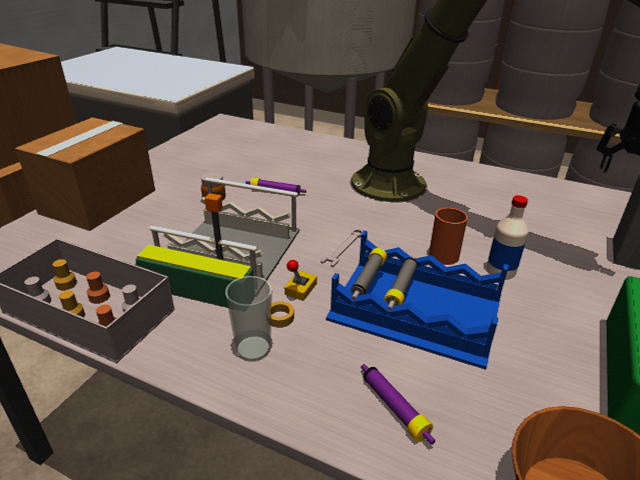

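The top view shows two grey rollers in the blue rack. Roller A is at about (234,235) with its yellow end up, towards the drive. Roller B is at about (261,235) with its yellow end towards the robot, so it must be turned. The purple ones at (218,147) and (407,358) are look-alikes. The bed is at (388,230), with its post at (377,185). The lever knob is at (311,201), in the on position.

```bash
cat > h.py <<'E'
import numpy as np, cv2
from station import ctrl, get_state, vision, ticket, models
from scipy.spatial.transform import Rotation as Rn
def cloud(cam,depth,mask,tcp=None):
    i=vision.camera_info(cam); K=i["mtx"]
    v,u=np.nonzero(mask&(depth>0)); z=depth[v,u]
    c=np.stack([(u-K[0,2])/K[0,0]*z,(v-K[1,2])/K[1,1]*z,z],1)
    if cam=="wrist":
        p,q=tcp; T=i["hand_eye"]; t=c@T[:3,:3].T+T[:3,3]
        return t@Rn.from_quat([q[1],q[2],q[3],q[0]]).as_matrix().T+p, np.stack([u,v],1)
    return (c-i["t"])@i["R"], np.stack([u,v],1)
def q_down(yaw):  # tool z down, tool y (jaw) at world angle yaw from +y
    y=np.array([-np.sin(yaw),np.cos(yaw),0]); z=np.array([0,0,-1.]); x=np.cross(y,z)
    q=Rn.from_matrix(np.stack([x,y,z],1)).as_quat(); return np.array([q[3],*q[:3]])
def proj(cam,X):
    i=vision.camera_info(cam); c=i["R"]@np.asarray(X)+i["t"]; p=i["mtx"]@c; return p[:2]/p[2]
E
python3 - <<'E'
from h import *
p,d=vision.grab_frame("top")
np.savez("top0.npz",p=p,d=d)
for n in ["roller1","frame","rack","run_lever","run_lever_tip","guide_rails","coupling","pint_glass"]:
    for r in models.masks_of("top",n)[:5]:
        P,uv=cloud("top",d,r["mask"])
        print(n,round(r["p"],2),np.round(r["point"]),r["mask"].sum(),"med",np.median(P,0).round(3),"min",np.percentile(P,2,axis=0).round(3),"max",np.percentile(P,98,axis=0).round(3))
        if n=="frame" or n=="rack": np.save(f"m_{n}.npy",r["mask"]) if r["p"]>.5 else 0
P,uv=cloud("top",d,np.ones(d.shape,bool)); 
hgt=P[:,2]; X=P
for n,(x0,x1,y0,y1) in {"bed":(330,450,160,300),"rack":(150,290,185,285)}.items():
    s=(uv[:,0]>x0)&(uv[:,0]<x1)&(uv[:,1]>y0)&(uv[:,1]<y1)
    print(n,np.histogram(hgt[s],bins=np.arange(-.005,.25,.01)))
for c,r,l,rr,n in [(150,310,240,340,"rollers")]: pass
big=cv2.resize(p[160:310,150:460],None,fx=2.58,fy=2.58,interpolation=cv2.INTER_CUBIC); cv2.imwrite("pics/crop1.png",big)
E
```

```text
roller1 0.94 [412. 357.] 594 med [ 0.211 -0.296  0.029] min [ 0.188 -0.367  0.017] max [ 0.238 -0.211  0.039]
roller1 0.93 [258. 234.] 648 med [0.535 0.132 0.072] min [0.454 0.116 0.011] max [0.624 0.15  0.081]
roller1 0.75 [235. 232.] 650 med [0.539 0.207 0.072] min [0.451 0.193 0.057] max [0.621 0.225 0.08 ]
roller1 0.72 [216. 146.] 582 med [0.808 0.288 0.029] min [0.76  0.216 0.001] max [0.857 0.359 0.04 ]
frame 0.88 [386. 228.] 11322 med [ 0.572 -0.226  0.012] min [ 0.394 -0.358  0.002] max [ 0.73  -0.094  0.129]
rack 0.7 [212. 240.] 7992 med [0.529 0.27  0.012] min [0.42  0.087 0.003] max [0.638 0.406 0.08 ]
run_lever 0.52 [307. 201.] 97 med [ 0.623 -0.007  0.095] min [ 0.601 -0.017  0.04 ] max [0.639 0.003 0.108]
run_lever 0.16 [387. 234.] 11216 med [ 0.572 -0.227  0.012] min [ 0.395 -0.357  0.002] max [ 0.729 -0.094  0.13 ]
run_lever_tip 0.68 [310. 194.] 243 med [ 0.696 -0.004  0.02 ] min [ 0.67  -0.032 -0.004] max [0.726 0.024 0.028]
run_lever_tip 0.52 [314. 206.] 107 med [ 0.623 -0.007  0.093] min [ 0.599 -0.017  0.002] max [0.643 0.003 0.108]
guide_rails 0.87 [385. 189.] 98
[... 649 characters left out ...]
    1,    4,   16,
         13,   94,    9]), array([-0.005,  0.005,  0.015,  0.025,  0.035,  0.045,  0.055,  0.065,
        0.075,  0.085,  0.095,  0.105,  0.115,  0.125,  0.135,  0.145,
        0.155,  0.165,  0.175,  0.185,  0.195,  0.205,  0.215,  0.225,
        0.235,  0.245]))
rack (array([4243, 5109,  529,  149,  222,  173,  835, 1473,  487,   33,   94,
          4,    0,    0,    0,    0,    0,    0,    0,    0,    0,    0,
          0,    0,    0]), array([-0.005,  0.005,  0.015,  0.025,  0.035,  0.045,  0.055,  0.065,
        0.075,  0.085,  0.095,  0.105,  0.115,  0.125,  0.135,  0.145,
        0.155,  0.165,  0.175,  0.185,  0.195,  0.205,  0.215,  0.225,
        0.235,  0.245]))
```

View pics/crop1.png

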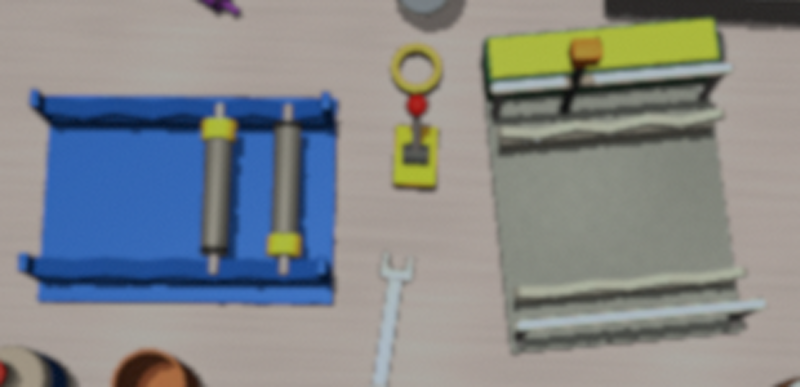

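```bash
python3 - <<'E'
from h import *
f=np.load("top0.npz"); p,d=f["p"],f["d"]
P,uv=cloud("top",d,np.ones(d.shape,bool))
s=(uv[:,0]>330)&(uv[:,0]<450)&(uv[:,1]>160)&(uv[:,1]<300); B=P[s]
r=B[(B[:,2]>.119)&(B[:,2]<.132)][:,:2]
near=r[r[:,0]<.5]; far=r[r[:,0]>.55]
L=[]
for n,q in (("near",near),("far",far)):
    vx,vy,x0,y0=cv2.fitLine(q.astype(np.float32),cv2.DIST_HUBER,0,.01,.01).ravel()
    if vy<0: vx,vy=-vx,-vy
    L.append((np.degrees(np.arctan2(-vx,vy)),x0,y0)); 
    t=(q-[x0,y0])@[vx,vy]; print(n,len(q),L[-1],"ends",np.array([x0,y0])+np.outer([t.min(),t.max()],[vx,vy]), np.ptp(t))
c=B[(B[:,2]>.08)&(B[:,2]<.092)&(B[:,0]>.66)][:,:2]; print("cover",cv2.minAreaRect(c.astype(np.float32)))
h=B[B[:,2]>.222]; print("head",h.mean(0),np.ptp(h,axis=0))
bd=B[(B[:,2]>.007)&(B[:,2]<.014)][:,:2]; print("board",cv2.minAreaRect(bd.astype(np.float32)),np.percentile(bd,[1,99],axis=0))
# rack
s=(uv[:,0]>150)&(uv[:,0]<290)&(uv[:,1]>185)&(uv[:,1]<285); Rk=P[s]
bd=Rk[(Rk[:,2]>.006)&(Rk[:,2]<.014)][:,:2]; print("rackboard",cv2.minAreaRect(bd.astype(np.float32)))
# rollers
p,d=vision.grab_frame("top")
for m in models.masks_of("top","roller1"):
    if m["p"]<.5: continue
    Q,quv=cloud("top",d,m["mask"]); hsv=cv2.cvtColor(p,cv2.COLOR_BGR2HSV)[quv[:,1],quv[:,0]]
    tube=Q[(Q[:,2]>np.median(Q[:,2])-.012)]
    vx,vy,x0,y0=cv2.fitLine(tube[:,:2].astype(np.float32),cv2.DIST_HUBER,0,.01,.01).ravel()
    if vx<0: vx,vy=-vx,-vy
    t=(tube[:,:2]-[x0,y0])@[vx,vy]; mid=(np.percentile(t,1)+np.percentile(t,99))/2
    ye=(hsv[:,0]>22)&(hsv[:,0]<35)&(hsv[:,1]>150)&(hsv[:,2]>120)
    print(m["point"],"ang",np.degrees(np.arctan2(vy,vx)),"mid",[x0+mid*vx,y0+mid*vy],np.percentile(t,[1,99]),"yel",np.median(Q[ye],0),"purple",((hsv[:,0]>130)&(hsv[:,1]>80)).mean())
E
```

```text
near 409 (np.float32(7.6393585), np.float32(0.41044798), np.float32(-0.246993)) ends [[ 0.42810667 -0.37864874]
 [ 0.39337015 -0.11966782]] 0.2613001043772073
far 356 (np.float32(7.6685586), np.float32(0.66294146), np.float32(-0.2112284)) ends [[ 0.68049898 -0.34162555]
 [ 0.64596894 -0.08517604]] 0.25876375129918944
cover ((0.70827317237854, -0.20891164243221283), (0.07673805207014084, 0.25978851318359375), 1.9433543682098389)
head [ 0.65768069 -0.17430556  0.23077511] [0.02415226 0.03094075 0.01568413]
board ((0.5827826857566833, -0.24554847180843353), (0.41685739159584045, 0.3520607054233551), 2.085700750350952) [[ 0.38797186 -0.37363222]
 [ 0.7746156  -0.09195872]]
rackboard ((0.5437614321708679, 0.25997301936149597), (0.2941772937774658, 0.41074422001838684), 2.5754499435424805)
[219.7, 148.0] ang 57.02491 mid [np.float64(0.8060407657269769), np.float64(0.2851437809163147)] [-0.08263947  0.07982961] yel [0.83960418 0.34121767 0.03586287] purple 0.7001897533206831
[408.9, 358.6] ang -77.5322 mid [np.float64(0.2104767306871772), np.float64(-0.28828867384097784)] [-0.08575619  0.07811966] yel [ 0.22675191 -0.35066629  0.03491413] purple 0.6625386996904025
[259.7, 235.1] ang 2.4539454 mid [np.float64(0.5395214281529834), np.float64(0.13213627658030863)] [-0.0818825   0.09131566] yel [0.47726277 0.12881173 0.07697803] purple 0.0
[232.3, 230.8] ang 1.7802597 mid [np.float64(0.5389802958284803), np.float64(0.20745407837558758)] [-0.08810486  0.08811784] yel [0.60174863 0.20938155 0.07619047] purple 0.0
```

```bash
cat >> h.py <<'E'
BY=np.radians(7.75); BC=np.array([.5370,-.2313])
def bed(x,y):
    c,s=np.cos(BY),np.sin(BY); return BC+[c*x-s*y, s*x+c*y]
E
python3 - <<'E'
from h import *
f=np.load("top0.npz"); p,d=f["p"],f["d"]
hsv=cv2.cvtColor(p,cv2.COLOR_BGR2HSV)
m=np.zeros(d.shape,bool); m[190:215,300:322]=True
red=m&((hsv[...,0]<6)|(hsv[...,0]>174))&(hsv[...,1]>150)&(hsv[...,2]>90)
P,uv=cloud("top",d,red); print("knob",uv.mean(0),P.mean(0),P[P[:,2]>.09].mean(0),proj("top",[.622,-.005,.092]))
m[:]=0; m[205:235,298:325]=True
ye=m&(hsv[...,0]>22)&(hsv[...,0]<35)&(hsv[...,1]>150)
P,uv=cloud("top",d,ye); print("block",P.min(0),P.max(0),P.mean(0),uv.min(0),uv.max(0))
for n,pos,yaw in [("lever",(.66,-.005,.082),0),("leverh",(.66,-.005,.3),0),("A",(.539,.2075,.041),np.radians(2)),("B0",(.54,.132,.041),np.radians(2)),("Bpi",(.54,.132,.041),np.radians(182)),("B-pi",(.54,.132,.25),np.radians(-178)),
  ("s1",(*bed(0,-.08),.051),BY),("s3",(*bed(0,.08),.051),BY),("s1p",(*bed(0,-.08),.051),BY+np.pi)]:
    q=ctrl.ik(np.array(pos),q_down(yaw)); print(n,None if q is None else np.round(q,2))
E
```

```text
knob [311.13636364 200.34090909] [ 0.63051182 -0.00609429  0.10294518] [ 0.63051182 -0.00609429  0.10294518] [310.61625878 204.32910293]
block [ 0.55880979 -0.02798217  0.01101856] [0.62700437 0.01564856 0.03579506] [ 0.58747039 -0.00635966  0.02460463] [303 209] [318 232]
lever [ 0.06  0.69 -0.15  1.58  0.13  0.87  1.43]
leverh [-0.02  0.52 -0.02  1.28  0.01  1.34  1.53]
A [-0.26  0.65 -0.23  1.85  0.23  0.67  0.98]
B0 [-0.16  0.63 -0.19  1.91  0.19  0.62  1.14]
Bpi [-0.53  0.66  0.39  1.91 -0.4   0.65 -1.43]
B-pi [-0.63  0.42  0.52  1.66 -0.23  1.12 -1.58]
s1 [ 0.47  0.69  0.01  1.7  -0.    0.75  2.19]
s3 [ 0.29  0.6  -0.08  1.92  0.08  0.62  1.87]
s1p [ 0.02  0.85  0.84  1.7  -0.77  0.95 -0.27]
```

```bash
cat >> h.py <<'E'
def go(pos,yaw=None,v=.25):
    ctrl.movel(np.array(pos,float),None if yaw is None else q_down(yaw),max_speed=v)
def F(): return get_state()["contact_force"]
def shot(cam,name,crop=None,k=1):
    p,d=vision.grab_frame(cam)
    if crop: p=p[crop[1]:crop[3],crop[0]:crop[2]]
    if k!=1: p=cv2.resize(p,None,fx=k,fy=k,interpolation=cv2.INTER_CUBIC)
    cv2.imwrite(f"pics/{name}.png",p)
E
python3 - <<'E'
from h import *
ctrl.close_gripper(30)
go([.201,.591,.40],v=.3)
ctrl.movep(np.array([.678,-.006,.30]),q_down(0))
print(get_state()["time"])
go([.678,-.006,.084],0,.2)
print(get_state()["tcp_pos"],F(),get_state()["time"])
shot("scene","lev1",(220,220,420,370),4); shot("top","lev1t",(240,140,400,260),5)
E
```

```text
4.8417
[ 0.67886473 -0.00599207  0.08527248] [-0.0854026   0.06455341 -0.00792496] 6.075
```

View pics/lev1.png

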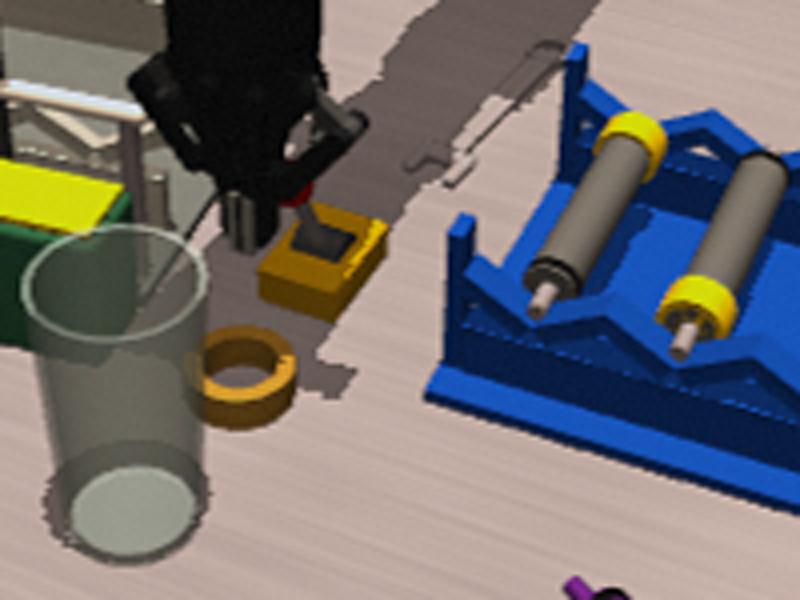

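The fingers stand just beyond the red knob and clear of the glass and ring. I'll pull in small steps and watch the force.

```bash
python3 - <<'E'
from h import *
x=.678; go([.640+.013,-.006,.084],v=.1) if 0 else None
log=[]
go([.655,-.006,.084],v=.1); print(F())
go([.600,-.006,.084],v=.1); print(F())
x=.600
while x>.548:
    x-=.003; go([x,-.006,.084],v=.08); f=F(); log.append((round(x,3),round(f[0],1),get_state()["tcp_pos"][0].round(4)))
    if abs(f[0])>12: break
print(log)
shot("scene","lev2",(220,220,420,370),4)
print(get_state()["time"])
E
```

```text
[0.51370369 0.02451225 1.21886689]
[ 0.36403135  0.15547833 -0.53072088]
[(0.597, np.float64(-0.5), np.float64(0.5972)), (0.594, np.float64(0.5), np.float64(0.5938)), (0.591, np.float64(-0.4), np.float64(0.5907)), (0.588, np.float64(0.4), np.float64(0.5877)), (0.585, np.float64(0.6), np.float64(0.5847)), (0.582, np.float64(0.5), np.float64(0.5817)), (0.579, np.float64(2.4), np.float64(0.5793)), (0.576, np.float64(10.2), np.float64(0.579)), (0.573, np.float64(16.3), np.float64(0.5788))]
9.5583
```

View pics/lev2.png

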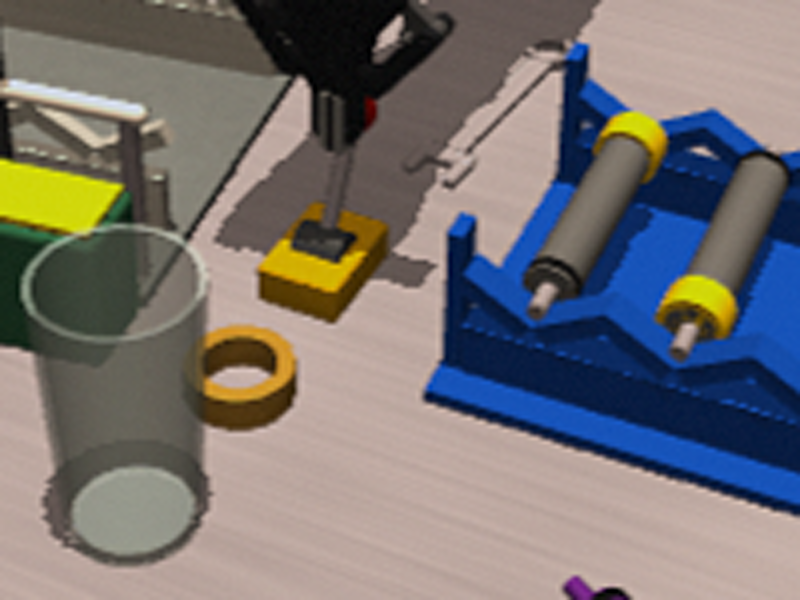

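```bash
cat >> h.py <<'E'
def rollers(cam="top",verbose=True):
    p,d=vision.grab_frame(cam); hsvI=cv2.cvtColor(p,cv2.COLOR_BGR2HSV); out=[]
    for m in models.masks_of(cam,"roller1"):
        if m["p"]<.3: continue
        Q,quv=cloud(cam,d,m["mask"]); hsv=hsvI[quv[:,1],quv[:,0]]
        if len(Q)<60 or ((hsv[:,0]>130)&(hsv[:,0]<170)&(hsv[:,1]>80)).mean()>.3: continue
        zt=np.percentile(Q[:,2],90); tube=Q[abs(Q[:,2]-zt)<.02]
        vx,vy,x0,y0=cv2.fitLine(tube[:,:2].astype(np.float32),cv2.DIST_HUBER,0,.01,.01).ravel()
        if vx<0: vx,vy=-vx,-vy
        t=(tube[:,:2]-[x0,y0])@[vx,vy]; lo,hi=np.percentile(t,[1,99]); mid=(lo+hi)/2
        ye=(hsv[:,0]>22)&(hsv[:,0]<35)&(hsv[:,1]>150)&(hsv[:,2]>100)
        yt=np.median((Q[ye][:,:2]-[x0,y0])@[vx,vy]) if ye.sum()>5 else np.nan
        sg=np.sign(yt-mid)
        c=np.array([x0,y0])+mid*np.array([vx,vy]); cy=np.array([x0,y0])+(yt-.064*sg)*np.array([vx,vy])
        r=dict(p=m["p"],px=np.round(m["point"]),ang=np.arctan2(vy,vx),mid=c,midY=cy,len=hi-lo,sign=sg,z=zt); out.append(r)
        if verbose: print({k:(np.round(v,3)) for k,v in r.items()})
    return out
E
python3 - <<'E'
from h import *
go([.600,-.006,.084],v=.1); go([.600,-.006,.30],v=.3)
ctrl.ungrasp()
rollers()
shot("top","t2",(140,150,460,310),2.5)
print(get_state()["time"])
E
```

```text
{'p': np.float64(0.78), 'px': array([233., 232.]), 'ang': np.float32(0.026), 'mid': array([0.533, 0.207]), 'midY': array([0.538, 0.207]), 'len': np.float64(0.167), 'sign': np.float64(1.0), 'z': np.float64(0.078)}
{'p': np.float64(0.63), 'px': array([386., 232.]), 'ang': np.float32(-1.393), 'mid': array([ 0.695, -0.208]), 'midY': array([ 0.686, -0.161]), 'len': np.float64(0.254), 'sign': np.float64(1.0), 'z': np.float64(0.094)}
{'p': np.float64(0.59), 'px': array([259., 235.]), 'ang': np.float32(0.034), 'mid': array([0.537, 0.132]), 'midY': array([0.541, 0.132]), 'len': np.float64(0.17), 'sign': np.float64(-1.0), 'z': np.float64(0.078)}
11.775
```

View pics/t2.png

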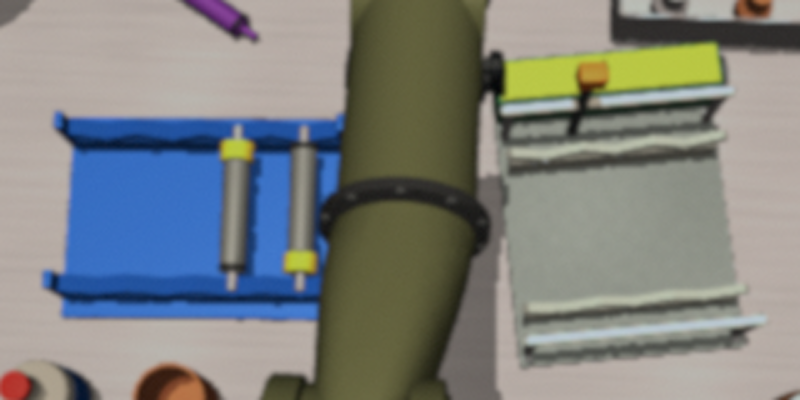

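The enlarged crop gives these candidates: grey roller A (rack, crop 236,205, yellow end away), grey roller B (rack, crop 301,205, yellow end near), and purple rollers outside the rack. Only the grey ones in the blue rack are meant. I'll take B first with the hand turned half round, then place it turned back.

```bash
python3 - <<'E'
from h import *
yw=np.pi+np.radians(2)
ctrl.movep(np.array([.540,.129,.25]),q_down(yw)); print(get_state()["time"],get_state()["qpos"].round(2))
shot("wrist","w3"); 
go([.540,.129,.12],v=.25); print(F())
go([.540,.129,.041],v=.12); print(F())
ctrl.close_gripper(60); s=get_state(); print(s["width"],s["tcp_pos"],s["contact_force"])
go([.540,.129,.085],v=.1); print(F(),get_state()["width"])
shot("scene","s3",(280,160,540,360),3)
go([.540,.129,.25],v=.25); print(F(),get_state()["width"],get_state()["time"])
E
```

```text
14.3083 [-0.8   0.49  0.83  1.67 -0.39  1.16 -1.41]
[-0.37935121  0.42592515  0.24765728]
[-0.15655861  0.16353597  0.72145382]
0.0282937177430121 [0.54032305 0.13182679 0.04145286] [-0.28173514  5.48711869  3.46071777]
[-0.15317053  0.51722318 -3.56901793] 0.028362670917990107
[-0.38983416  0.07971896 -3.28516635] 0.028181198566083355 17.8417
```

View pics/s3.png

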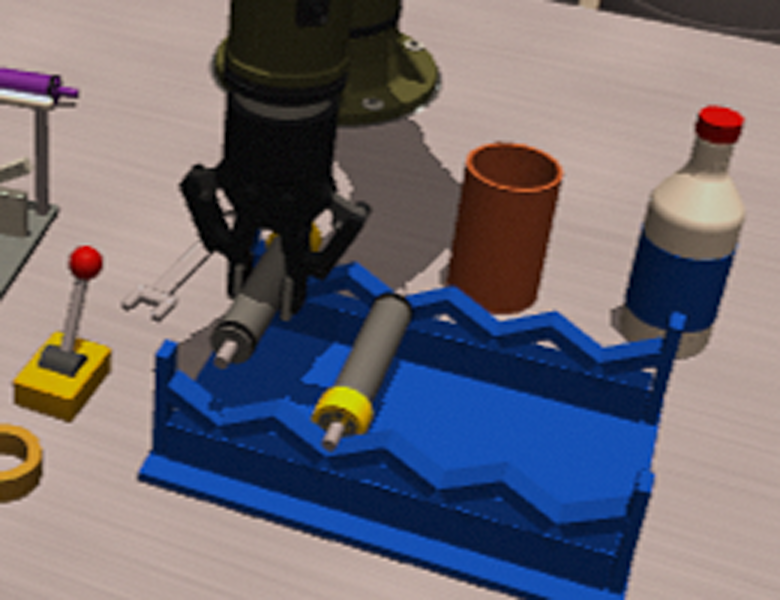

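View pics/w3.png

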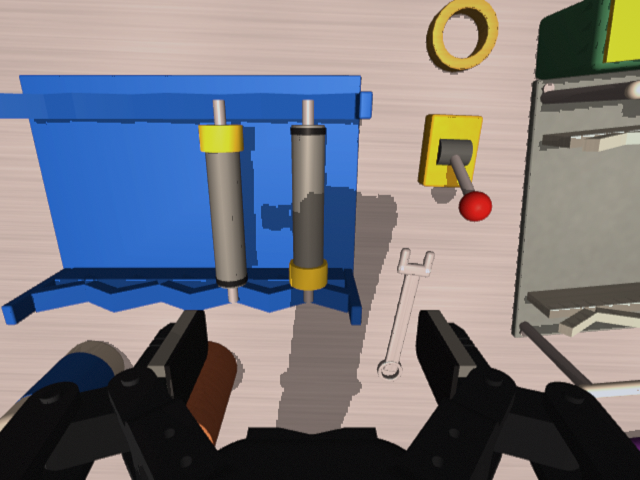

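```bash
python3 - <<'E'
from h import *
go([.540,.129,.33],v=.3)
q=ctrl.ik(np.array([.54,.10,.33]),q_down(BY)); print(q.round(2))
ctrl.movep(np.array([.54,.10,.33]),q_down(BY)); print(get_state()["tcp_pos"],get_state()["time"])
s1=bed(0,-.08)
go([*s1,.31],BY,.3); s=get_state(); print(s["tcp_pos"],s["time"],s["width"])
shot("scene","s4",(80,60,400,300),2.5); shot("top","t4",(300,120,460,300),4); s=get_state(); shot("wrist","w4")
E
```

```text
[ 0.5   0.52 -1.22  1.52  0.49  1.45  0.96]
[0.53975401 0.09991607 0.32929515] 20.3417
[ 0.54817026 -0.3083595   0.31053985] 21.8583 0.02833533069644117
```

View pics/s4.png

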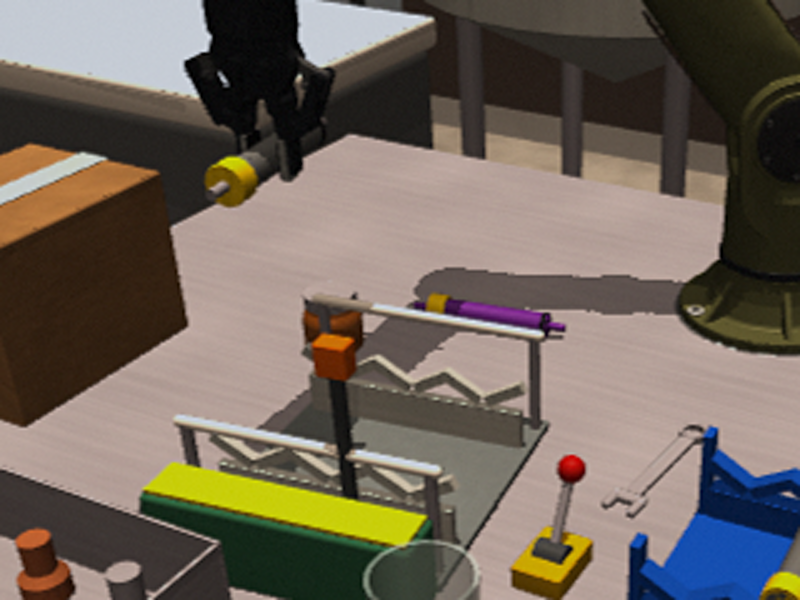

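View pics/w4.png

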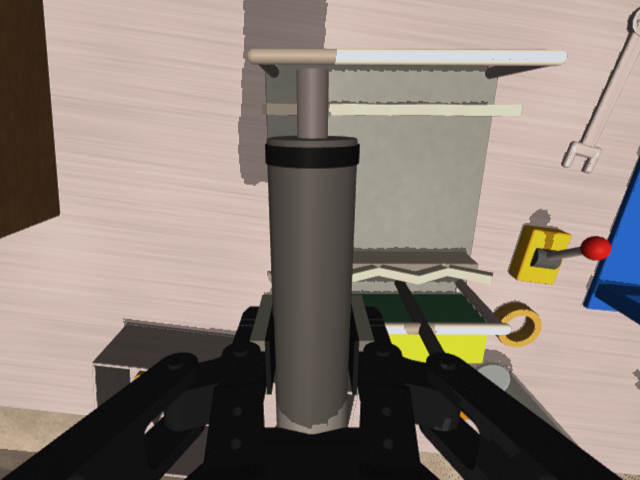

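```bash
python3 - <<'E'
from h import *
s=get_state(); p,d=vision.grab_frame("wrist")
P,uv=cloud("wrist",d,np.ones(d.shape,bool),(s["tcp_pos"],s["eef_rot"]))
q=s["eef_rot"]; R=Rn.from_quat([q[1],q[2],q[3],q[0]]).as_matrix()
T=(P-s["tcp_pos"])@R
print("q",q.round(4), "yaw", np.degrees(np.arctan2(-R[0,1],R[1,1])))
m=(abs(uv[:,0]-313)<=5)&(uv[:,1]>50)&(uv[:,1]<400)&(T[:,2]>-.06)&(T[:,2]<.03)
t=T[m]; print("max tool x (stub tip)",np.percentile(t[:,0],[90,99,100]))
# tube: z of top, step
for lo,hi in ((60,130),(150,250),(250,350)):
    k=m&(uv[:,1]>lo)&(uv[:,1]<hi); print(lo,hi,np.median(T[k],0).round(4),np.percentile(T[k][:,0],[0,100]).round(4))
# bed from wrist
hh=P[:,2]; r=P[(hh>.117)&(hh<.133)&(T[:,2]>.1)]
for n,sel in (("near",r[(r[:,0]<.46)&(r[:,0]>.38)]),("far",r[(r[:,0]>.6)&(r[:,0]<.72)])):
    if len(sel)<50: print(n,len(sel)); continue
    b=(sel[:,:2]-BC)@np.array([[np.cos(BY),-np.sin(BY)],[np.sin(BY),np.cos(BY)]])
    ll=np.polyfit(b[:,1],b[:,0],1); print(n,len(sel),"bedframe x med",np.median(b[:,0]),"slope deg",np.degrees(ll[0]),"y range",np.percentile(b[:,1],[0.5,99.5]))
E
```

```text
q [ 2.000e-04 -6.870e-02  9.976e-01 -2.000e-04] yaw 7.8837305599883765
max tool x (stub tip) [0.08524332 0.09356057 0.0944705 ]
60 130 [ 0.0861  0.0007 -0.0241] [0.0773 0.0945]
150 250 [ 0.057   0.0006 -0.0341] [0.041  0.0716]
250 350 [ 0.023   0.0007 -0.0339] [0.0033 0.0409]
near 5119 bedframe x med -0.12627529658956146 slope deg 0.16042486772843548 y range [-0.12867671  0.12573472]
far 1446 bedframe x med 0.12567815763855994 slope deg 0.2913729720928749 y range [-0.00130414  0.12620294]
```

```bash
python3 - <<'E'
from h import *
s1=bed(0,-.08)
go([*s1,.16],BY,.25); print(get_state()["tcp_pos"],F())
go([*s1,.062],BY,.12); print(get_state()["tcp_pos"],F())
z=.062
while z>.0505:
    z-=.002; go([*s1,z],v=.05); f=F()
    if f[2]>6: break
print(z,f,get_state()["tcp_pos"])
ctrl.ungrasp(); print(F())
shot("scene","s5",(100,120,360,320),3)
go([*s1,.12],v=.15); go([*s1,.30],v=.3); print(F(),get_state()["time"])
s=get_state(); shot("wrist","w5")
E
```

```text
[ 0.54879242 -0.31028769  0.16150004] [ 0.69709193  0.08963493 -3.6850118 ]
[ 0.54845831 -0.31047011  0.06285555] [ 1.00846877  0.10734304 -2.49429334]
0.04999999999999999 [-3.25150941  0.3070284   9.13060083] [ 0.54803637 -0.31079567  0.05159987]
[-0.31613491 -0.50858406  0.60596805]
[-0.26817383  1.00150477  0.06104532] 27.2833
```

View pics/w5.png

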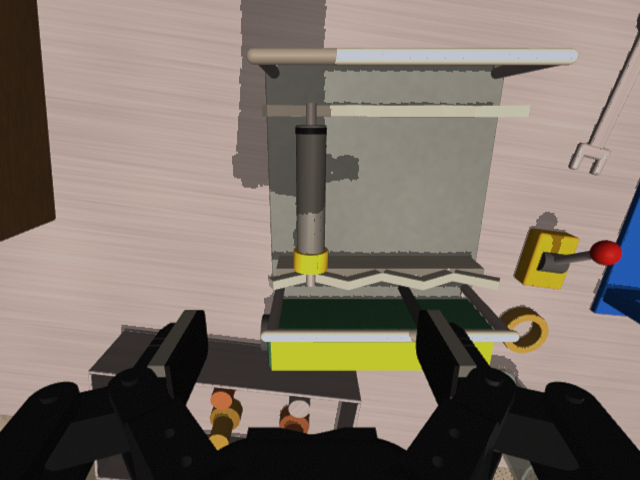

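View pics/s5.png

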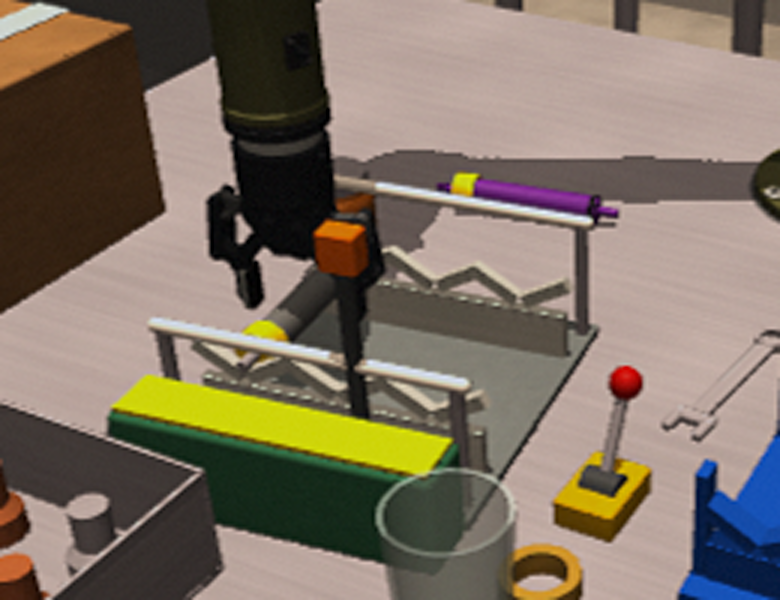

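Roller B is seated in lane 1 with its yellow wheel at the drive side (wrist view, wheel at (311,262)). Now I'll look again for roller A.

```bash
python3 - <<'E'
from h import *
s1=bed(0,-.08)
ctrl.movep(np.array([.45,.12,.33]),q_down(np.radians(2))); print(get_state()["qpos"].round(2),get_state()["time"])
s=get_state(); p,d=vision.grab_frame("wrist"); cv2.imwrite("pics/w6.png",p)
for m in models.masks_of("wrist","roller1"):
    if m["p"]<.3: continue
    Q,uv=cloud("wrist",d,m["mask"],(s["tcp_pos"],s["eef_rot"])); print(m["p"],m["point"],np.median(Q,0).round(3),Q.min(0).round(3),Q.max(0).round(3))
rollers()
shot("top","t6",(140,100,460,310),2.5)
E
```

```text
[ 0.61  0.38 -1.32  1.71  0.38  1.35  0.83] 28.9583
0.86 [397.4, 406.3] [0.784 0.257 0.027] [ 0.753  0.203 -0.001] [0.849 0.314 0.034]
0.73 [382.7, 264.5] [0.532 0.205 0.073] [0.444 0.19  0.011] [0.633 0.237 0.081]
0.36 [466.3, 62.9] [0.311 0.27  0.076] [ 0.239  0.216 -0.002] [0.355 0.352 0.123]
{'p': np.float64(0.68), 'px': array([429., 353.]), 'ang': np.float32(1.443), 'mid': array([ 0.228, -0.353]), 'midY': array([ 0.22 , -0.414]), 'len': np.float64(0.046), 'sign': np.float64(1.0), 'z': np.float64(0.039)}
{'p': np.float64(0.55), 'px': array([418., 233.]), 'ang': np.float32(0.136), 'mid': array([ 0.549, -0.309]), 'midY': array([ 0.549, -0.309]), 'len': np.float64(0.172), 'sign': np.float64(1.0), 'z': np.float64(0.087)}
```

View pics/w6.png

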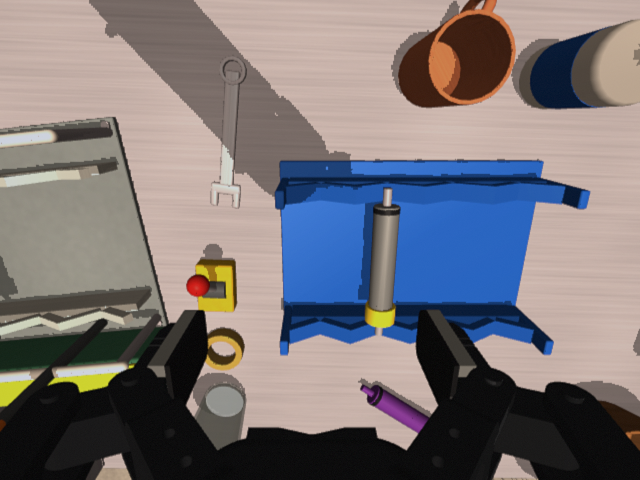

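View pics/t6.png

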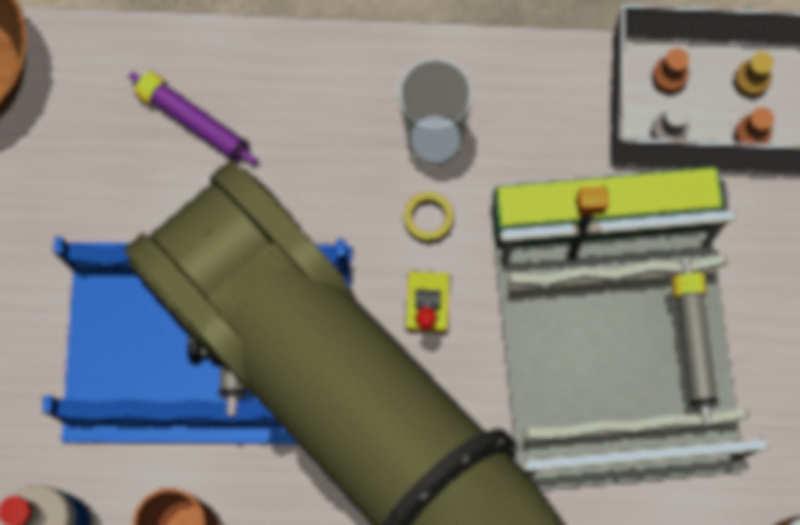

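```bash
python3 - <<'E'
from h import *
ctrl.set_joints(np.array([-0.26,.42,-.23,1.6,.13,1.1,.98])); print(get_state()["tcp_pos"])
go([.538,.2075,.25],np.radians(2),.3); print(get_state()["qpos"].round(2),get_state()["time"])
r=rollers()
shot("top","t7",(140,150,460,310),2.5)
go([.538,.2075,.12],v=.25); print(F())
go([.538,.2075,.041],v=.12); print(F(),get_state()["tcp_pos"])
ctrl.close_gripper(60); s=get_state(); print(s["width"],s["tcp_pos"],s["contact_force"])
go([.538,.2075,.085],v=.1); print(F(),get_state()["width"])
go([.538,.2075,.33],v=.3); s=get_state(); print(F(),s["width"],s["time"])
p,d=vision.grab_frame("wrist"); cv2.imwrite("pics/w7.png",p)
P,uv=cloud("wrist",d,np.ones(d.shape,bool),(s["tcp_pos"],s["eef_rot"]))
q=s["eef_rot"]; R=Rn.from_quat([q[1],q[2],q[3],q[0]]).as_matrix(); T=(P-s["tcp_pos"])@R
m=(abs(uv[:,0]-313)<=5)&(uv[:,1]>20)&(uv[:,1]<400)&(T[:,2]>-.06)&(T[:,2]<.03)
print("tip",np.percentile(T[m][:,0],[99,100]),np.median(T[m&(uv[:,1]<130)],0),np.median(T[m&(uv[:,1]>150)],0))
E
```

```text
[0.55352611 0.20690232 0.24917842]
[-0.23  0.42 -0.26  1.6   0.12  1.14  1.08] 30.525
{'p': np.float64(0.83), 'px': array([415., 238.]), 'ang': np.float32(0.139), 'mid': array([ 0.548, -0.308]), 'midY': array([ 0.548, -0.308]), 'len': np.float64(0.168), 'sign': np.float64(1.0), 'z': np.float64(0.087)}
{'p': np.float64(0.55), 'px': array([205., 313.]), 'ang': np.float32(-0.198), 'mid': array([0.309, 0.263]), 'midY': array([nan, nan]), 'len': np.float64(0.092), 'sign': np.float64(nan), 'z': np.float64(0.12)}
[-0.09184524  0.14034148  0.13338282]
[-0.05289991 -0.52374825  0.35726405] [0.5386328  0.20782257 0.04189806]
0.028602476021253435 [0.53826589 0.2082985  0.04148539] [-0.4473919   1.36348274  4.96973828]
[-0.45044548 -0.15888005 -2.74663007] 0.02894409228982279
[ 0.2561297  -0.65692525 -2.7386468 ] 0.028192731890668808 34.2667
tip [0.09358004 0.09455733] [ 0.08610342  0.00073146 -0.02390108] [ 0.03211819  0.00072204 -0.0337882 ]
```

View pics/w7.png

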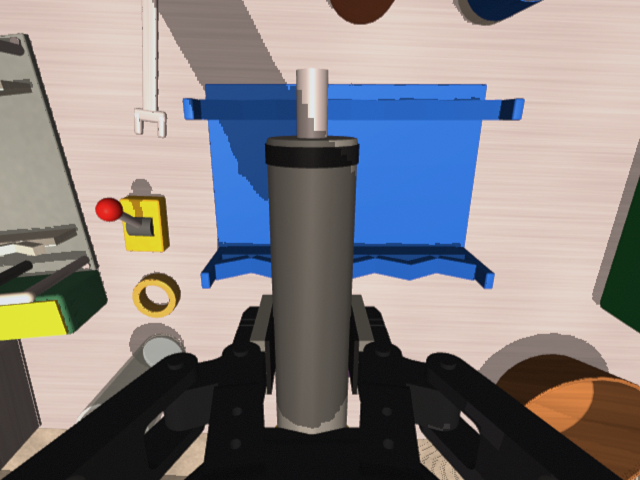

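```bash
python3 - <<'E'
from h import *
s3=bed(0,.08)
go([*s3,.32],BY,.3); print(get_state()["tcp_pos"],get_state()["qpos"].round(2))
go([*s3,.16],BY,.2); print(get_state()["tcp_pos"],F())
go([*s3,.062],BY,.12); print(get_state()["tcp_pos"],F())
z=.062
while z>.0495:
    z-=.002; go([*s3,z],v=.05); f=F()
    if f[2]>6: break
print(z,f,get_state()["tcp_pos"])
ctrl.ungrasp(); print(F())
shot("scene","s8",(100,120,360,320),3)
go([*s3,.12],v=.15); go([*s3,.30],v=.3); print(F(),get_state()["time"])
shot("wrist","w8")
E
```

```text
[ 0.52639067 -0.1502657   0.31989425] [ 0.35  0.32 -0.16  1.55  0.05  1.27  1.89]
[ 0.52701745 -0.15171654  0.16100124] [-0.83492424  0.33974992 -2.12288933]
[ 0.52679047 -0.15218578  0.06273719] [ 0.44624024  0.60515444 -2.31324885]
0.04999999999999999 [-4.43885627  1.0026     15.9001067 ] [ 0.52659705 -0.15228984  0.05164435]
[ 0.42888517 -0.34268689 -1.00831787]
[ 0.1029814   0.12537758 -0.80203259] 41.0917
```

View pics/w8.png

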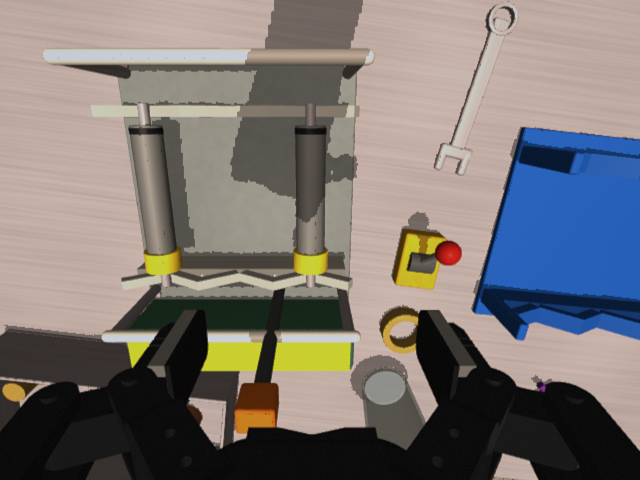

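View pics/s8.png

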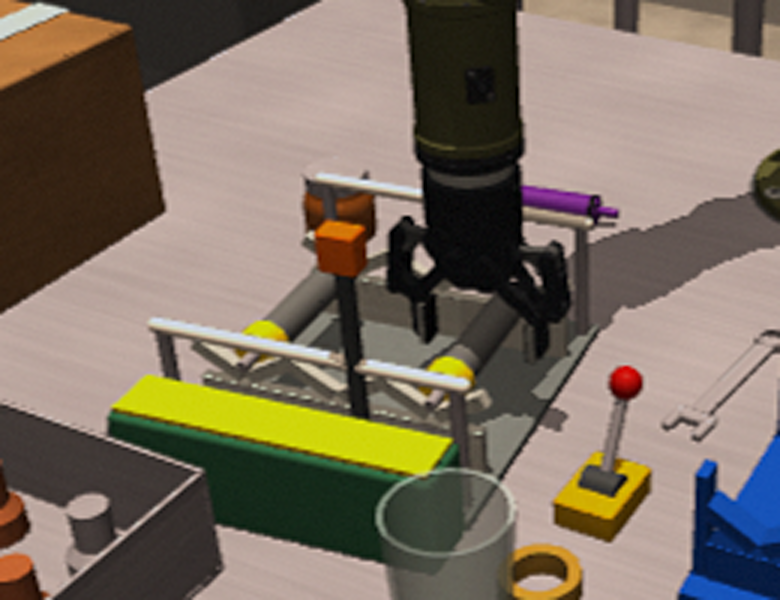

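Both rollers are seated with their yellow wheels at the drive side. Next is the end-float check, first towards the near plate.

```bash
cat >> h.py <<'E'
def slide(yl,x0,sgn,grip=30,fmax=14,maxd=.024):
    ax=np.array([np.cos(BY),np.sin(BY)])
    a=bed(x0,yl)
    go([*a,.13],BY,.3); go([*a,.0515],BY,.15)
    ctrl.close_gripper(grip); s=get_state(); print("grip",s["width"],s["contact_force"].round(1),s["tcp_pos"].round(4))
    f0=s["contact_force"][:2]@ax; st=(s["tcp_pos"][:2]-BC)@ax; dd=0; log=[]; hit=0
    while dd<maxd:
        dd+=.0015; b=bed(x0+sgn*dd,yl); go([*b,.0515],v=.04)
        s=get_state(); f=s["contact_force"][:2]@ax-f0; log.append((round(((s["tcp_pos"][:2]-BC)@ax)*1000,1),round(float(f),1)))
        if -sgn*f>fmax: hit+=1
        if hit>=2: break
    print("start x",st*1000,log)
    ctrl.ungrasp(); s=get_state(); print("rel",s["contact_force"].round(1),((s["tcp_pos"][:2]-BC)@ax)*1000)
    c=bed(x0+sgn*dd,yl); go([*c,.13],v=.2); go([*c,.30],v=.3)
    print("t",get_state()["time"])
E
python3 - <<'E'
from h import *
slide(.08,0,-1)
shot("wrist","w9")
E
```

```text
grip 0.0291664430738071 [ 0.7 -2.7  4. ] [ 0.5267 -0.1529  0.052 ]
start x 0.3454151857883587 [(np.float64(-0.3), 1.8), (np.float64(-1.5), 3.4), (np.float64(-2.8), 4.3), (np.float64(-4.3), 3.4), (np.float64(-5.8), 3.6), (np.float64(-7.3), 3.6), (np.float64(-7.6), 7.8), (np.float64(-7.7), 10.1), (np.float64(-7.7), 12.2), (np.float64(-7.7), 16.6), (np.float64(-7.7), 17.9)]
rel [-0.5  0.1 -0.3] -16.791097834751678
t 47.6833
```

View pics/w9.png

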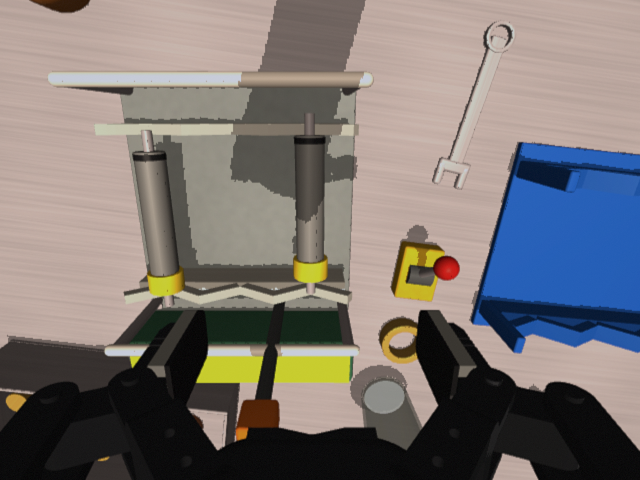

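Lane 3 reached the stop. In lane 1, though, the near stub now only just reaches the plate at (148,132). It may have been knocked, so I'll look closer.

```bash
python3 - <<'E'
from h import *
b=bed(-.06,-.05)
go([*b,.32],BY,.3); print(get_state()["qpos"].round(2))
shot("wrist","w10"); shot("scene","s10",(100,120,360,320),3); rollers()
s=get_state(); p,d=vision.grab_frame("wrist"); np.savez("w10.npz",p=p,d=d,t=s["tcp_pos"],q=s["eef_rot"])
E
```

```text
[ 0.57  0.35 -0.11  1.51  0.04  1.29  2.16]
{'p': np.float64(0.62), 'px': array([415., 217.]), 'ang': np.float32(0.077), 'mid': array([ 0.575, -0.303]), 'midY': array([ 0.555, -0.304]), 'len': np.float64(0.146), 'sign': np.float64(1.0), 'z': np.float64(0.087)}
{'p': np.float64(0.6), 'px': array([360., 242.]), 'ang': np.float32(0.146), 'mid': array([ 0.52 , -0.152]), 'midY': array([ 0.519, -0.153]), 'len': np.float64(0.172), 'sign': np.float64(1.0), 'z': np.float64(0.087)}
{'p': np.float64(0.42), 'px': array([434., 355.]), 'ang': np.float32(-0.838), 'mid': array([ 0.22 , -0.362]), 'midY': array([ 0.258, -0.403]), 'len': np.float64(0.038), 'sign': np.float64(-1.0), 'z': np.float64(0.038)}
```

View pics/w10.png

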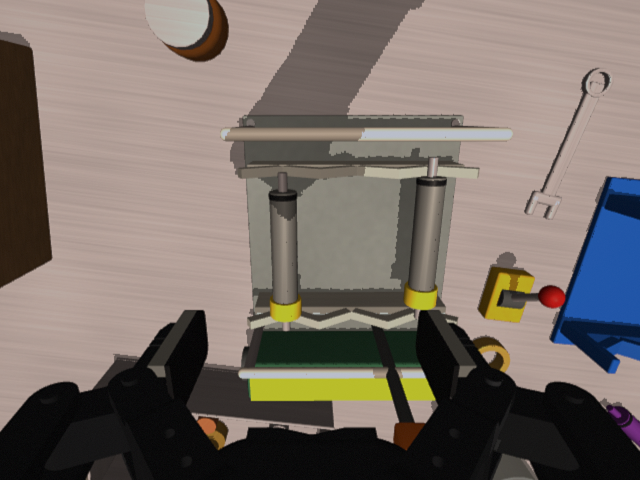

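View pics/s10.png

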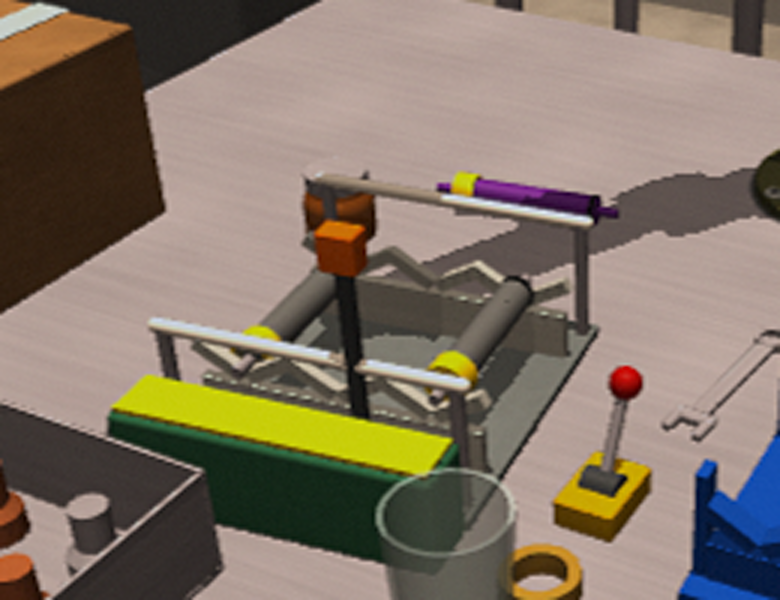

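```bash
python3 - <<'E'
from h import *
f=np.load("w10.npz"); p,d=f["p"],f["d"]
P,uv=cloud("wrist",d,np.ones(d.shape,bool),(f["t"],f["q"]))
M=np.array([[np.cos(BY),-np.sin(BY)],[np.sin(BY),np.cos(BY)]])
b=np.c_[(P[:,:2]-BC)@M,P[:,2]]
for y0 in (-.08,.08):
    s=b[(abs(b[:,1]-y0)<.03)&(abs(b[:,0])<.12)]
    print("lane",y0)
    for x in np.arange(-.11,.111,.01):
        k=s[abs(s[:,0]-x)<.0025]
        if len(k)<3: continue
        zt=np.percentile(k[:,2],97); kk=k[k[:,2]>zt-.004]
        print(round(x,3),len(k),"ztop",zt.round(4),"y",np.median(kk[:,1]).round(4))
crop=cv2.resize(p[140:350,225:475],None,fx=3,fy=3,interpolation=cv2.INTER_CUBIC); cv2.imwrite("pics/w10c.png",crop)
E
```

```text
lane -0.08
-0.11 199 ztop 0.0121 y -0.0789
-0.1 223 ztop 0.0122 y -0.081
-0.09 614 ztop 0.0809 y -0.0614
-0.08 250 ztop 0.4139 y -0.0633
-0.07 8781 ztop 0.4064 y -0.0598
-0.06 1597 ztop 0.3971 y -0.0896
-0.05 921 ztop 0.3912 y -0.0983
-0.04 198 ztop 0.0857 y -0.0798
-0.03 203 ztop 0.086 y -0.0805
-0.02 194 ztop 0.0854 y -0.0813
-0.01 181 ztop 0.0859 y -0.0804
-0.0 188 ztop 0.0856 y -0.0817
0.01 187 ztop 0.0858 y -0.0809
0.02 174 ztop 0.0858 y -0.0801
0.03 170 ztop 0.086 y -0.0814
0.04 163 ztop 0.0859 y -0.0805
0.05 164 ztop 0.0857 y -0.0808
0.06 242 ztop 0.0882 y -0.081
0.07 181 ztop 0.0898 y -0.0809
0.08 176 ztop 0.0901 y -0.0812
0.09 143 ztop 0.0821 y -0.0606
0.1 28 ztop 0.0763 y -0.0808
lane 0.08
-0.11 208 ztop 0.0121 y 0.0812
-0.1 249 ztop 0.0761 y 0.0767
-0.09 569 ztop 0.0812 y 0.1023
-0.08 208 ztop 0.0864 y 0.0772
-0.07 206 ztop 0.0862 y 0.077
-0.06 233 ztop 0.0863 y 0.0769
-0.05 221 ztop 0.0863 y 0.0768
-0.04 209 ztop 0.0858 y 0.0766
-0.03 212 ztop 0.0862 y 0.077
-0.02 213 ztop 0.0859 y 0.0768
-0.01 199 ztop 0.0858 y 0.0782
-0.0 208 ztop 0.0857 y 0.0775
0.01 198 ztop 0.0857 y 0.0779
0.02 188 ztop 0.0861 y 0.0767
0.03 185 ztop 0.0858 y 0.0768
0.04 178 ztop 0.0855 y 0.0771
0.05 202 ztop 0.0899 y 0.0778
0.06 204 ztop 0.0897 y 0.0779
0.07 81 ztop 0.0889 y 0.0783
0.08 87 ztop 0.0761 y 0.0769
0.09 111 ztop 0.0801 y 0.0546
```

View pics/w10c.png

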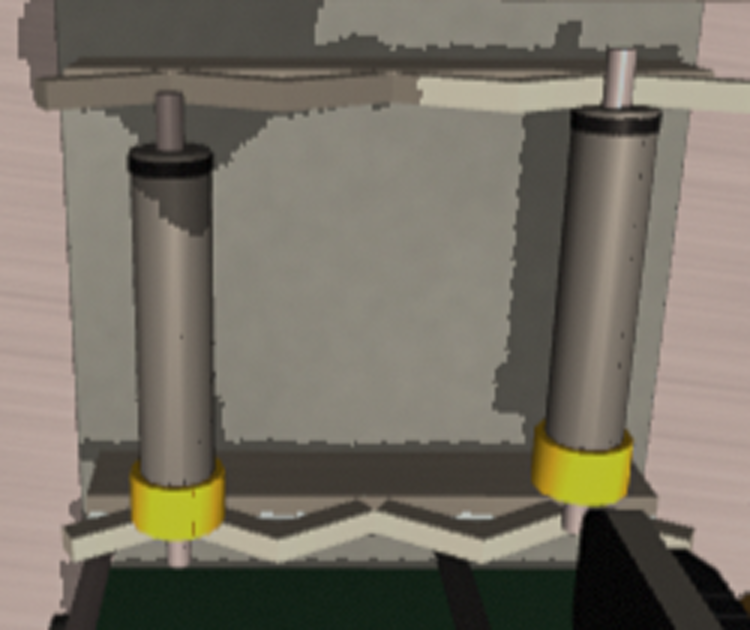

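Lane 1's roller is still level and seated in its notches. It had only slid to the drive-side stop, so the outside nudge stayed within its float. I'll slide it to the near plate now.

```bash
cat >> h.py <<'E'
def check(name):
    """axial position of both rollers from wrist view at a fixed hover"""
    b=bed(-.10,0); go([*b,.36],BY,.3); ctrl.pause(.2); s=get_state(); p,d=vision.grab_frame("wrist"); cv2.imwrite(f"pics/{name}.png",p)
    P,uv=cloud("wrist",d,np.ones(d.shape,bool),(s["tcp_pos"],s["eef_rot"])); M=np.array([[np.cos(BY),-np.sin(BY)],[np.sin(BY),np.cos(BY)]])
    q=np.c_[(P[:,:2]-BC)@M,P[:,2]]; hsv=cv2.cvtColor(p,cv2.COLOR_BGR2HSV)[uv[:,1],uv[:,0]]
    for y0 in (-.08,.08):
        l=(abs(q[:,1]-y0)<.022)&(q[:,2]<.1)
        ye=l&(q[:,2]>.078)&(hsv[:,0]>22)&(hsv[:,0]<35)&(hsv[:,1]>130)&(abs(q[:,0])<.11)
        tu=l&(q[:,2]>.08)&(abs(q[:,0])<.11)
        st=l&(abs(q[:,1]-y0)<.008)&(q[:,2]>.066)&(abs(q[:,0])<.13)
        print("lane",y0,"yellow x",np.percentile(q[ye][:,0],[2,50,98]).round(4) if ye.sum()>5 else None,"tube",np.percentile(q[tu][:,0],[1,99]).round(4),"stub",np.percentile(q[st][:,0],[.5,99.5]).round(4),"y",np.median(q[tu&(abs(q[:,0])<.04)],0)[1:].round(4))
    print("t",s["time"])
E
python3 - <<'E'
from h import *
slide(-.08,.006,-1,maxd=.034)
check("w11")
E
```

```text
grip 0.029200704552334183 [-1.1 -2.5  4.3] [ 0.554  -0.3108  0.0521]
start x 6.103860848203729 [(np.float64(5.6), 4.6), (np.float64(4.5), 4.9), (np.float64(3.2), 5.1), (np.float64(1.8), 5.4), (np.float64(0.4), 6.5), (np.float64(-1.1), 6.0), (np.float64(-2.6), 5.2), (np.float64(-4.1), 6.0), (np.float64(-5.6), 4.9), (np.float64(-7.1), 6.4), (np.float64(-8.6), 6.0), (np.float64(-9.8), 6.5), (np.float64(-9.8), 10.0), (np.float64(-9.8), 13.4), (np.float64(-9.8), 16.8), (np.float64(-9.8), 19.6)]
rel [ 0.3 -0.2 -0.5] -18.29137795282084
t 56.4917
lane -0.08 yellow x [0.0455 0.0552 0.0666] tube [-0.0816  0.0662] stub [-0.102   0.0919] y [-0.0797  0.0845]
lane 0.08 yellow x [0.046  0.0559 0.0672] tube [-0.0813  0.0666] stub [-0.1017  0.0924] y [0.0773 0.0843]
t 57.275
```

View pics/w11.png

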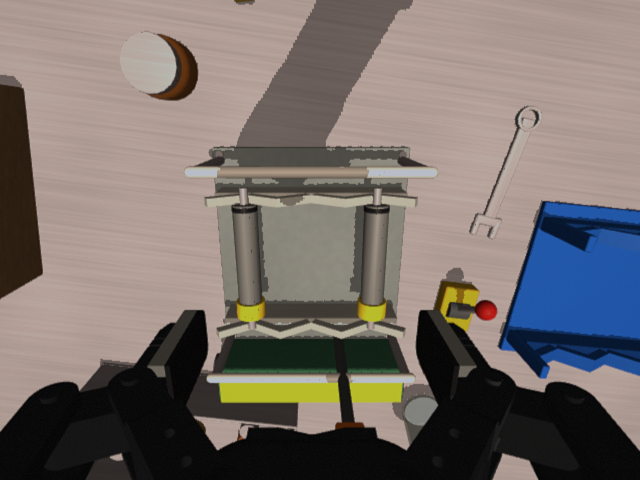

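Both rollers stand at the near plate (wheel centres at x of about 55.5 mm, where 56 is expected). Now I'll slide both to the drive side.

```bash
python3 - <<'E'
from h import *
slide(-.08,-.008,1,maxd=.036)
slide(.08,-.008,1,maxd=.036)
check("w12"); rollers()
E
```

```text
grip 0.02920073032356679 [ 0.4 -2.4  2.9] [ 0.5402 -0.3123  0.0519]
start x -7.7302150163862695 [(np.float64(-7.7), -3.4), (np.float64(-7.0), -5.7), (np.float64(-6.5), -7.8), (np.float64(-5.7), -9.3), (np.float64(-4.6), -11.7), (np.float64(-3.2), -10.9), (np.float64(-1.7), -10.8), (np.float64(-0.2), -10.6), (np.float64(1.3), -11.7), (np.float64(2.9), -11.1), (np.float64(4.5), -10.4), (np.float64(6.0), -9.6), (np.float64(7.6), -9.8), (np.float64(8.0), -13.6), (np.float64(8.0), -17.0), (np.float64(8.0), -20.9)]
rel [ 0.3 -0.2 -0.1] 16.188517621719644
t 65.4167
grip 0.028663033613455936 [-0.1 -2.4  4.2] [ 0.5188 -0.1539  0.052 ]
start x -7.623348296725715 [(np.float64(-7.6), -3.2), (np.float64(-7.5), -7.2), (np.float64(-7.3), -9.8), (np.float64(-7.1), -14.1), (np.float64(-6.6), -16.5)]
rel [-0.4  0.1 -0.4] -0.41953575109052693
t 70.675
lane -0.08 yellow x [0.0614 0.0713 0.0823] tube [-0.0659  0.0822] stub [-0.0916  0.1017] y [-0.0802  0.084 ]
lane 0.08 yellow x [0.048  0.0578 0.0693] tube [-0.0794  0.0686] stub [-0.0993  0.0911] y [0.0779 0.084 ]
t 71.4917
{'p': np.float64(0.92), 'px': array([362., 243.]), 'ang': np.float32(0.129), 'mid': array([ 0.519, -0.152]), 'midY': array([ 0.522, -0.152]), 'len': np.float64(0.176), 'sign': np.float64(1.0), 'z': np.float64(0.087)}
{'p': np.float64(0.69), 'px': array([413., 213.]), 'ang': np.float32(-0.074), 'mid': array([ 0.614, -0.297]), 'midY': array([ 0.555, -0.292]), 'len': np.float64(0.068), 'sign': np.float64(1.0), 'z': np.float64(0.091)}
```

View pics/w12.png

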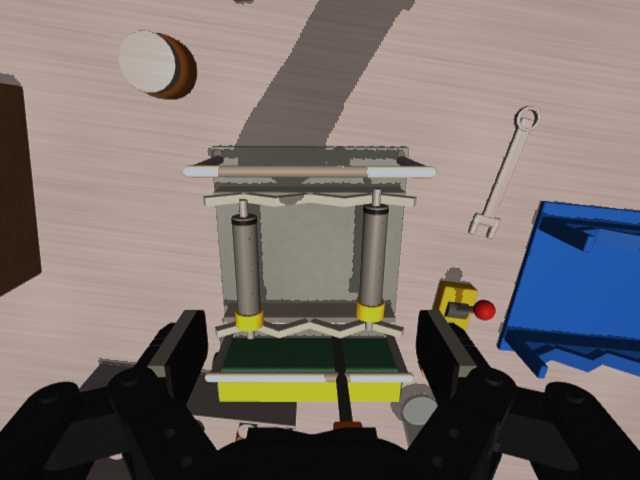

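Lane 1 is home. Lane 3 only moved about 2 mm because stiction tripped my force stop. I'll repeat it with the grip centred on the measured roller line and a higher stop force.

```bash
python3 - <<'E'
from h import *
slide(.0775,-.006,1,grip=30,fmax=22,maxd=.04)
check("w13")
E
```

```text
grip 0.029452712247956685 [-0.5  4.3  5.3] [ 0.5207 -0.1542  0.0518]
start x -5.783587230620325 [(np.float64(-5.8), -4.5), (np.float64(-5.7), -9.0), (np.float64(-5.6), -12.6), (np.float64(-5.0), -13.7), (np.float64(-4.7), -17.4), (np.float64(-4.1), -19.3), (np.float64(-3.0), -20.3), (np.float64(-1.8), -21.1), (np.float64(-0.2), -20.6), (np.float64(1.4), -21.9), (np.float64(3.1), -21.1), (np.float64(4.8), -20.2), (np.float64(6.6), -18.4), (np.float64(8.1), -19.8), (np.float64(8.0), -22.6), (np.float64(8.5), -25.2)]
rel [-0.1 -0.5 -0.3] 18.17951813270351
t 79.7333
lane -0.08 yellow x [0.0615 0.071  0.0822] tube [-0.066  0.082] stub [-0.0915  0.1021] y [-0.08    0.0841]
lane 0.08 yellow x [0.062  0.0715 0.0829] tube [-0.0651  0.0825] stub [-0.0909  0.1012] y [0.0777 0.084 ]
t 80.5917
```

View pics/w13.png

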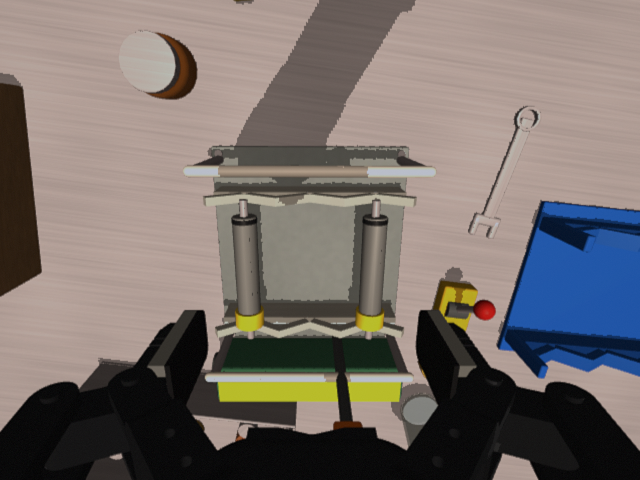

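Both rollers are home against the drive-side plate (wheel centres at 71.0 and 71.5 mm, 15.6 mm of travel). Now the lever back on.

```bash
python3 - <<'E'
from h import *
ctrl.close_gripper(30)
go([.505,-.006,.30],0,.3); go([.505,-.006,.084],v=.2); print(F(),get_state()["tcp_pos"])
go([.575,-.006,.084],v=.1); print(F())
x=.575; log=[]
while x<.63:
    x+=.003; go([x,-.006,.084],v=.08); f=F(); log.append((round(x,3),round(f[0],1),get_state()["tcp_pos"][0].round(4)))
    if abs(f[0])>14: break
print(log); shot("scene","lev5",(220,220,420,370),4)
go([x-.03,-.006,.084],v=.1); go([x-.03,-.006,.30],v=.3)
print(get_state()["time"])
ctrl.movep(np.array([.35,.25,.38]),q_down(0)) 
shot("scene","s14",(100,120,420,360),2.5); p,d=vision.grab_frame("top"); cv2.imwrite("pics/t14.png",p)
hsv=cv2.cvtColor(p,cv2.COLOR_BGR2HSV); m=np.zeros(d.shape,bool); m[185:240,295:330]=1
P,uv=cloud("top",d,m&((hsv[...,0]<6)|(hsv[...,0]>174))&(hsv[...,1]>150)&(hsv[...,2]>90)); print("knob",uv.mean(0),P.mean(0))
rollers(); print(get_state()["time"])
E
```

```text
[0.46148049 0.16464065 0.48404221] [ 0.50560988 -0.00626663  0.0848503 ]
[ 0.46976306 -0.04923466 -0.85395862]
[(0.578, np.float64(1.9), np.float64(0.5779)), (0.581, np.float64(-0.7), np.float64(0.5812)), (0.584, np.float64(-0.3), np.float64(0.5843)), (0.587, np.float64(0.4), np.float64(0.5872)), (0.59, np.float64(-0.9), np.float64(0.5903)), (0.593, np.float64(-0.4), np.float64(0.5933)), (0.596, np.float64(0.4), np.float64(0.5963)), (0.599, np.float64(-0.6), np.float64(0.5993)), (0.602, np.float64(-0.6), np.float64(0.6023)), (0.605, np.float64(-0.2), np.float64(0.6053)), (0.608, np.float64(-0.8), np.float64(0.6083)), (0.611, np.float64(-6.3), np.float64(0.6087)), (0.614, np.float64(-14.7), np.float64(0.609))]
89.1083
knob [311.19512195 200.        ] [ 0.6317693  -0.00620259  0.10202839]
{'p': np.float64(0.81), 'px': array([361., 237.]), 'ang': np.float32(0.136), 'mid': array([ 0.536, -0.15 ]), 'midY': array([ 0.534, -0.151]), 'len': np.float64(0.175), 'sign': np.float64(1.0), 'z': np.float64(0.088)}
{'p': np.float64(0.6), 'px': array([314., 143.]), 'ang': np.float32(0.078), 'mid': array([ 0.799, -0.007]), 'midY': array([nan, nan]), 'len': np.float64(0.082), 'sign': np.float64(nan), 'z': np.float64(0.148)}
{'p': np.float64(0.56), 'px': array([417., 233.]), 'ang': np.float32(0.143), 'mid': array([ 0.555, -0.307]), 'midY': array([ 0.555, -0.307]), 'len': np.float64(0.172), 'sign': np.float64(1.0), 'z': np.float64(0.087)}
90.6417
```

View pics/s14.png

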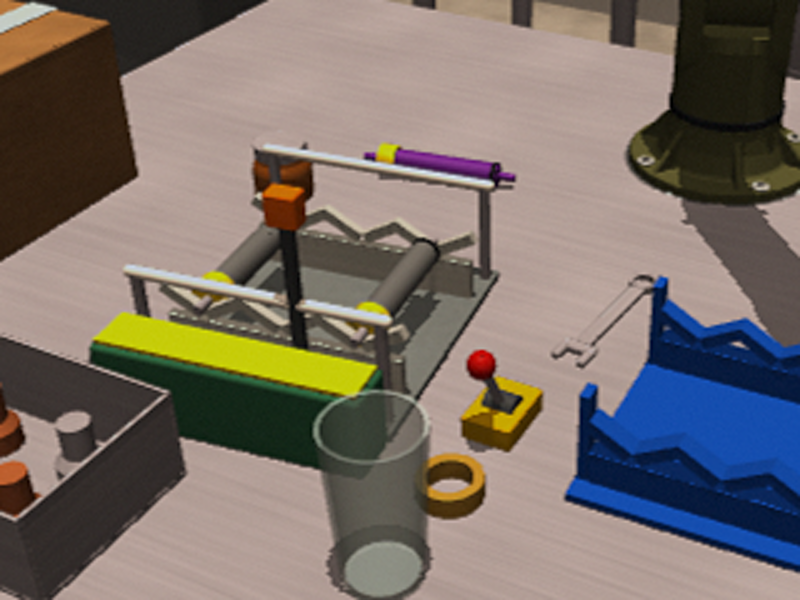

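View pics/t14.png

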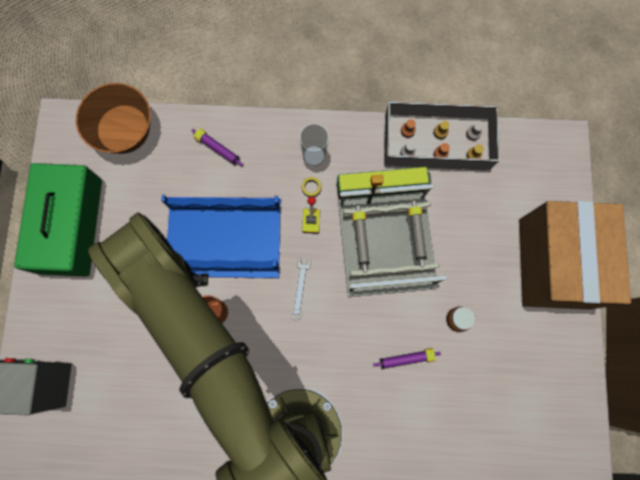

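```bash
python3 -c "
from station import ticket,get_state
print(get_state()['contact_force'].round(1)); print(ticket.close_job())"
```

```text
[-0.5  0.  -0.6]
the job is handed in; nothing more can be done
None
```

I did the whole job in the order asked and handed it in at about 91 s, with the robot touching nothing.

- **Lever off:** I pulled it towards the robot to its stop, at about 16 N.
- **Rollers fitted:** There were two grey rollers in the rack. I turned one end for end into lane 1 and put the other in lane 3. Both yellow wheels are at the drive side, and I left the purple look-alikes alone.
- **Float check, away from the drive:** I slid both rollers to the near plate, and one picture showed both standing there.
- **Float check, drive side:** I then slid both home. The wheel centres read 71.0 mm (lane 1) and 71.5 mm (lane 3), against 72 expected. They had moved about 15.7 mm, against 16 possible.
- **Lever on:** I pushed it away to its stop. The knob reads within about 1 mm of where it started.

Two things did not go smoothly:
- **Lane 1 moved by itself:** Its roller had slid to the drive-side stop while I worked on lane 3. It was still seated, and I did its full slides after that.
- **Lane 3 slide stopped early:** My first push home stopped early on friction, so I repeated it with a higher force limit, up to 25 N, until it stopped at the plate.

The last pictures show the rack empty and both rollers in place. The bystanders, rails and post look untouched.

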